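# Turn the pill tray round the corner post and park it

### The job

Turn the flat square pill tray a quarter turn anticlockwise (seen from above) by pushing it round the steel corner post, so that it bears on the post halfway through the turn, keeping it flat on the cart top all the while; its low thumb ledge must end facing the open front of the parking corner. Slide it fully home into the corner, flush with both the side rail and the back stop, press it against the back stop firmly but gently for about half a second, then let go and leave it there. Do not disturb the comb, jar, bottle or cup.

Things in the scene. Friction and masses are not known exactly. Their poses are not given: they have to be found in the camera images.
- tray: Closed square purple plastic pill tray, 120 x 120 mm, 34 mm high, about 0.45 kg, loose, upright sides, too wide to grasp. Origin: centre of underside, z up. Its -x side is a thumb ledge only 20 mm high, 22 mm deep, with four white tabs. Starts in front of the post, yawed about 90 degrees clockwise of the dock (ledge to the dock's +y); parked, its axes point the same way as the dock's.
- thumb_ledge (a point): Middle of the tray's low thumb ledge, on the ledge's top, 49 mm from the tray's centre towards its -x side, 20 mm up.
- dock: Steel parking corner fixed to the cart top. Origin: on the cart top at the post's axis; x points into the corner towards the back stop, the tray parks on the -y side, z up. A side rail 30 mm high runs from post to stop, its tray-side face at y = -15 mm, in line with the post's side. The -x and -y sides are open, the floor is the cart top. Parked tray's centre: x = +60, y = -75 mm.
- post: Fixed upright round steel post, 30 mm diameter, 60 mm high, dark rubber cap, at the front end of the side rail: the corner about which the tray is turned. Fingers grip the tray's sides rather than slide along them, so a straight push jams it on the post: swing the pushing finger in an arc about the post, and avoid dragging the tray's edge down. Origin: on its axis at the cart top, same as the dock's.
- stop: Fixed rigid steel back stop of the corner, 100 mm long along the dock's y, 10 mm thick, 30 mm high. Origin: at the cart top, middle of its tray-side face, at x = +120, y = -55 mm of the dock. It covers y = -5 to -105 mm; the parked tray's outer 30 mm stick out past its end.
- comb: Plastic comb, 170 x 35 x 8 mm, lying flat beyond the side rail; not to be disturbed. Origin: centre of underside, x along its length.
- jar: White ceramic jar with lid and knob, 82 mm diameter, 106 mm high; not to be disturbed. Origin: centre of underside.
- bottle: Closed white bottle, 56 mm diameter, 140 mm high; not to be disturbed. Origin: centre of underside.
- cup: Clear cup, 72 mm diameter, 85 mm high; not to be disturbed. Origin: centre of underside.
Things that resemble listed ones, but are neither listed nor needed, are in the scene too. Of the things like the tray, leave any that is green; of the rest the smaller one is meant.

How it is judged:
By the outcome, as a careful person would: the job done as asked, in the order asked, and still so for the second after the job is handed in, with the robot touching nothing.
It also fails if it takes over 72 s, if anything falls off the work surface, if the arm or the gripper's body presses on something with over 40 N, if the wrist force passes 120 N, or if a joint passes its speed limit or range.

### The arm

A 6-joint arm with a two-finger parallel gripper is mounted at the origin on the work surface. World frame = base frame: x ahead of the robot, y to its left, z up, the work surface at z = 0. Lengths are in mm, angles in rad, forces in N, time in s.
With the tool pointing down it reaches from about 375 to 900 mm from the base axis. Payload 3.1 kg.
Tool frame: the origin (TCP) lies at the very end of the fingers, on their centre line; the grasp point (between the pads) lies 19 mm behind it; z points along the fingers, y is the direction in which the jaws open and shut (so a half turn about z gives the same grasp; the last joint's range is limited). The gripper opens to 87 mm and grips with 3 to 60 N. Pads are 19 mm wide; open, the fingers measure 117 mm over their backs; the gripper's body (75 mm by 190 mm) begins 51 mm behind the grasp point.
Start: joints at [-1.397, 0.527, 1.433, -0, 1.181, -0.178], TCP at [215.389, -586.689, 222.548] pointing down, gripper open.
Joint ranges: [-3.08, 3.08], [-0.75, 2.2], [0.22, 2.44], [-1.43, 4.57], [0, 2.65], [-2.85, 2.85]. Speed limits (rad/s): [2.79, 2.79, 3.14, 3.14, 3.14, 3.14].

### API

Orientations are given as [roll, pitch, yaw] about the fixed x, y, z axes, in that order (R = Rz(yaw) Ry(pitch) Rx(roll)).
In Python, from rig import monitor, viewer, robot gives the robot as it stands.
- The arm moves only by the shell command python3 -m handwheel 'ROWS' [FORCE]. ROWS is JSON, a list of rows, each an object of numbers: "tx", "ty", "tz": the shift along the tool's x, y, z in m; "spin": the turn about the tool's z in rad; "claw": the closure, from -1 (fully open) to 1 (shut). In form: [{"tx": .., "ty": .., "tz": .., "spin": .., "claw": ..}, ...]. A call has 1 to 5 rows; each row is the pose to reach, as a shift and turn from the pose commanded when the call began, along the tool's axes at that moment; what a row does not reach only later rows make up. A row lasts 1/8 s, in which the tool goes at most 62.5 mm and 10.7 degrees, less where a joint would pass 70% of its speed; a pose out of reach is approached as far as the arm can. A call with a gripper value outside its range is refused whole. The fingers move at their own pace and stop on an object; FORCE is the grip in N (left out, the last holds). Time passes only in rows, so rows that repeat a pose let the fingers close. It gives the time, the measured TCP pose, the force and the opening at its end, in the units of the state.
- monitor.state(): the state, without advancing time (a new reading comes with each control period).
- viewer.read_camera(name): name is "side" or "top"; returns the picture (384x512x3 uint8, red, green, blue); there is no depth.
- viewer.camera_info(name): a dict with "fx", "fy", "cx", "cy" (pixels), "k1" (the pictures are not rectified: a ray, as slopes to the right and down, at radius r is drawn at 1 + k1 r^2 times it, then the intrinsics apply), "T" (4x4, takes a point from camera to world coordinates). Camera axes: x right, y up, looking along -z (the intrinsics and any distortion apply to the point x, -y, -z); pixel columns grow to the right and rows downward; lengths in mm; the calibration is good to about 2 mm. A picture is of the moment at which its call begins. camera_info takes no time and is no camera call.
- robot.finish_job(): hands the job in, once; it reports no verdict.
The state is a dict: "t": time; "qpos": joint angles; "qd": joint speeds; "joint_efforts": joint torques, N m; "position": TCP position; "tool_rot": TCP orientation; "wrist_force": force on the tool from outside, world axes, zero at the start; "moment": the same for the moment, N m; "finger_gap": opening from 0.0 (shut) to 1.0 (fully open).
Only numpy, scipy, OpenCV 4.12 (cv2) and the standard library are available. Lean on these libraries where they do the work, as an engineer would, in place of code of your own. Each camera call takes 0.05 s, during which the arm holds its last target. There are 200 camera calls.

## Working session

There is one attempt and no reset: what is moved stays moved. The work goes in short steps, Python scripts to look and compute and a shell command to move; the robot and the scene stay as the last step left them, time stands still between calls to the robot, and variables do not carry over. Pictures are saved under pics/ and viewed, about 8 in all and at most 12, crops included, and the job is handed in when it is done.

```bash
ls; mkdir -p pics; python3 - <<'E'
from rig import monitor, viewer
import cv2, numpy as np
print(monitor.state())
for n in("top","side"):
    im=viewer.read_camera(n); cv2.imwrite(f"pics/{n}0.png",im[:,:,::-1])
    i=viewer.camera_info(n); print(n,{k:np.round(v,4).tolist() for k,v in i.items()})
a=cv2.imread("pics/top0.png");cv2.imwrite("pics/top0b.png",cv2.resize(a,(800,600)))
E
```

```text
pics
{'t': 0.0, 'qpos': array([-1.39747064e+00,  5.28464632e-01,  1.43393082e+00, -1.00180688e-05,
        1.18139266e+00, -1.78507859e-01]), 'qd': array([-1.82012358e-04, -8.14309454e-04, -7.74186025e-05,  1.05439898e-03,
        6.00704767e-04, -1.20720010e-03]), 'joint_efforts': array([-6.10675725e-04, -4.40043318e+01, -1.76591170e+01,  6.31235749e-02,
        5.82262699e-02, -1.49831048e-04]), 'position': array([ 215.27636829, -585.95696387,  221.56351508]), 'tool_rot': array([-3.13943043e+00, -3.80716258e-04,  3.51836948e-01]), 'wrist_force': array([ 0.02954269, -0.18168613,  0.00803483]), 'moment': array([-0.01294455,  0.02538596, -0.02416402]), 'finger_gap': 0.996729094775909}
top {'fx': 416.2902, 'fy': 416.2902, 'cx': 251.7722, 'cy': 199.435, 'k1': -0.0284, 'T': [[-0.0285, 0.9956, -0.0897, 508.5287], [-0.9994, -0.0301, -0.0167, 17.7529], [-0.0194, 0.0892, 0.9958, 1093.0527], [0.0, 0.0, 0.0, 1.0]]}
side {'fx': 455.531, 'fy': 455.531, 'cx': 255.9483, 'cy': 189.8292, 'k1': 0.0137, 'T': [[-0.9996, 0.009, -0.0274, 555.9644], [-0.0254, -0.7216, 0.6918, 802.2366], [-0.0135, 0.6922, 0.7216, 849.6535], [0.0, 0.0, 0.0, 1.0]]}
```

View pics/top0b.png

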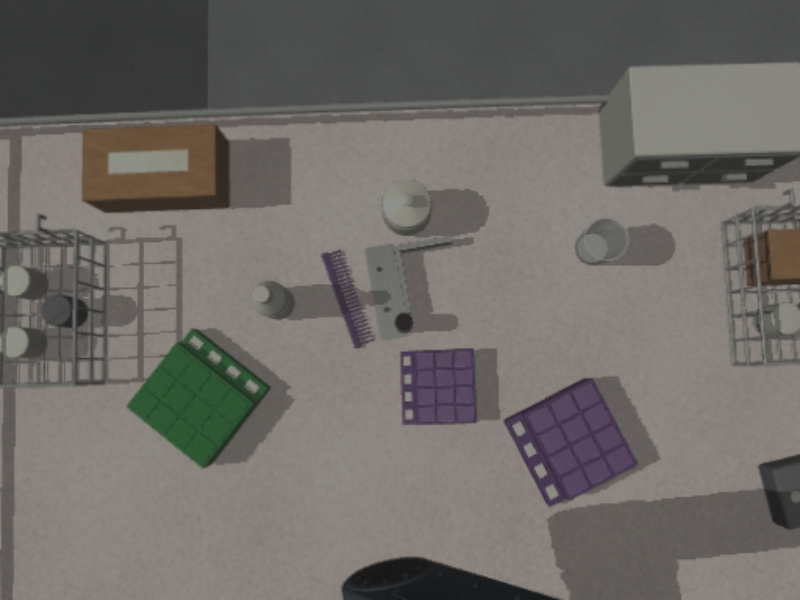

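View pics/side0.png

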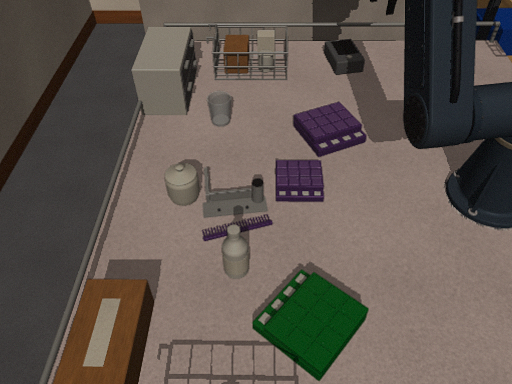

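Candidates for the tray in the 800x600 top view: small purple at (438,387), large purple at (570,440), green at (198,398). The small purple one fits: it isn't green, it's the smaller of the rest, it sits in front of the post at (403,322), and its ledge faces dock +y. I'll measure it and confirm in a crop.

```bash
cat > h.py <<'E'
import numpy as np, cv2
from rig import monitor, viewer
def ray(n,uv):
    i=viewer.camera_info(n); T=np.array(i["T"])
    K=np.array([[i["fx"],0,i["cx"]],[0,i["fy"],i["cy"]],[0,0,1.]])
    p=cv2.undistortPoints(np.float64(uv).reshape(-1,1,2),K,np.array([i["k1"],0,0,0.])).reshape(-1,2)
    d=np.c_[p[:,0],-p[:,1],-np.ones(len(p))]@T[:3,:3].T
    return T[:3,3],d
def plane(n,uv,z):
    o,d=ray(n,uv); return (o+d*((z-o[2])/d[:,2])[:,None])[:,:2]
def proj(n,P):
    i=viewer.camera_info(n); T=np.array(i["T"]); q=(np.float64(P).reshape(-1,3)-T[:3,3])@T[:3,:3]
    s=np.c_[q[:,0],-q[:,1]]/-q[:,2:]; s*=1+i["k1"]*(s**2).sum(1,keepdims=True)
    return s*[i["fx"],i["fy"]]+[i["cx"],i["cy"]]
def purples(im):
    h=cv2.cvtColor(im,cv2.COLOR_RGB2HSV)
    m=cv2.inRange(h,(125,60,30),(160,255,255))
    m=cv2.morphologyEx(m,cv2.MORPH_CLOSE,np.ones((9,9)))
    m=cv2.morphologyEx(m,cv2.MORPH_OPEN,np.ones((5,5)))
    return [c for c in cv2.findContours(m,0,1)[0] if cv2.contourArea(c)>300]
E
python3 - <<'E'
from h import *
im=cv2.imread("pics/top0.png")[:,:,::-1].copy()
for c in purples(im):
    r=cv2.minAreaRect(plane("top",c.reshape(-1,2),30).astype(np.float32)); print("purple",r, cv2.boundingRect(c))
    print(np.round(cv2.boxPoints(r)).tolist())
k=cv2.resize(im[140:290,190:370,::-1],(720,600),interpolation=cv2.INTER_CUBIC);cv2.imwrite("pics/crop1.png",k)
s=cv2.imread("pics/side0.png");cv2.imwrite("pics/crop2.png",cv2.resize(s[140:260,150:350],(800,480),interpolation=cv2.INTER_CUBIC))
E
```

```text
purple ((385.36328125, -242.5382843017578), (158.08462524414062, 157.28292846679688), 25.10758399963379) (325, 243, 81, 79)
[[280.0, -205.0], [347.0, -347.0], [490.0, -280.0], [424.0, -138.0]]
purple ((480.9486083984375, -33.10518264770508), (116.99589538574219, 116.18972778320312), 0.3614153563976288) (257, 224, 48, 47)
[[422.0, 25.0], [423.0, -92.0], [540.0, -91.0], [539.0, 25.0]]
```

View pics/crop1.png

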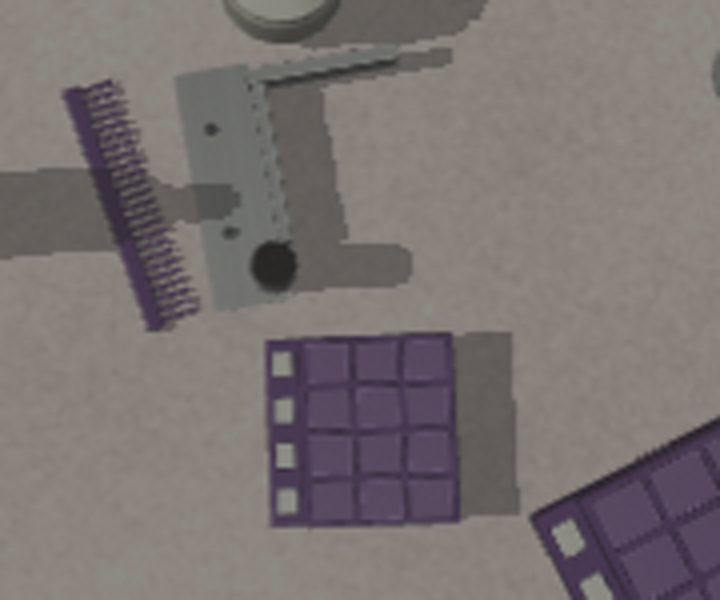

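View pics/crop2.png

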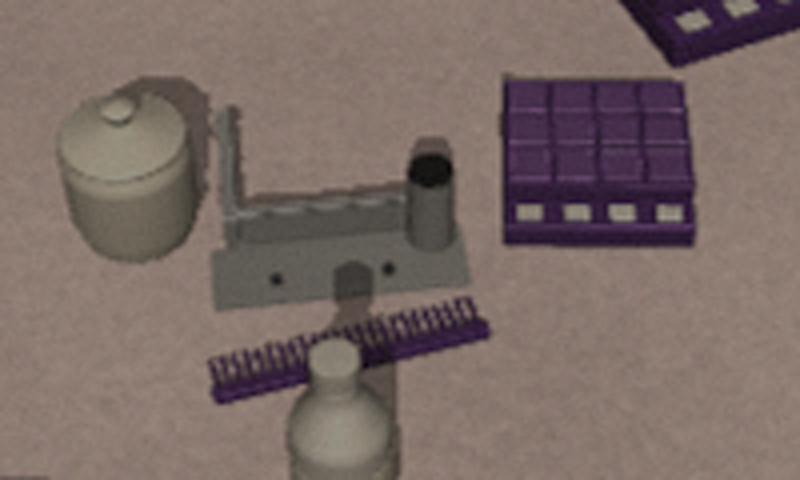

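The crop confirms the small purple tray (crop px 266–460 x 333–526), ledge with white tabs on the left (dock +y), and the post cap at (274,266). The rail runs up to the stop at (262,80)–(400,62), and the gap between tray and post is visible. Next I'll compute the dock pose.

```bash
python3 - <<'E'
from h import *
o=np.array([190,140])
f=lambda n,pts,z,o,s:plane(n,np.array(pts)/s+o,z)
print("post top",f("top",[[274,266]],60,[190,140],4), "side",f("side",[[430,168]],60,[150,140],4))
im=cv2.imread("pics/top0.png"); 
# plate edges at z~2
p=f("top",[[176,75],[216,311],[248,66],[262,80],[290,243],[266,84],[398,62]],0,[190,140],4); 
q=f("top",[[262,80],[290,243],[268,84],[400,64]],30,[190,140],4)
print(np.round(p),np.round(q))
a=lambda u,v:np.degrees(np.arctan2(*(v-u)[::-1]))
print("plate edge",a(p[1],p[0]),"rail",a(q[1],q[0]),"stop(-y dir)",a(q[2],q[3])+90)
s=f("side",[[213,254],[218,308],[470,283],[462,234]],2,[150,140],4);print("plate side",np.round(s),a(s[2],s[1]))
t=f("side",[[237,207],[405,192]],30,[150,140],4);print(np.round(t),a(t[1],t[0]))
# things
g=f("side",[[505,243],[694,243]],0,[150,140],4);print("tray ledge base side",np.round(g),a(g[1],g[0]))
print("jar top",plane("top",[[407*.64,205*.64]],100),"cup",plane("top",[[600*.64,240*.64]],40),"bottle",plane("top",[[262*.64,294*.64]],140))
E
```

```text
post top [[583.42342136  18.89971035]] side [[582.79176423  18.62713918]]
[[717.  80.]
 [559.  58.]
 [722.  32.]
 [712.  23.]
 [603.   8.]
 [709.  21.]
 [721. -67.]] [[706.  23.]
 [600.   8.]
 [704.  19.]
 [714. -66.]]
plate edge 8.085948256659488 rail 7.942341554606858 stop(-y dir) 6.90785268342168
plate side [[719.  39.]
 [712.  83.]
 [558.  61.]
 [563.  20.]] 8.26998497602361
[[703.  24.]
 [599.  10.]] 7.801283360775664
tray ledge base side [[536.  25.]
 [417.  24.]] 0.7519188008258482
jar top [[763.87164404   8.53630006]] cup [[ 710.80622033 -306.02272596]] bottle [[626.4609127  227.77813545]]
```

```bash
python3 -m handwheel '[{"tx":0.036,"ty":-0.045,"spin":0.07,"claw":-1},{"tx":0.072,"ty":-0.09,"spin":0.14,"claw":-1},{"tx":0.108,"ty":-0.135,"spin":0.21,"claw":-1},{"tx":0.144,"ty":-0.18,"spin":0.28,"claw":-1},{"tx":0.18,"ty":-0.225,"spin":0.345,"claw":-1}]'
```

```text
invalid input at $[0]: expected keys tx, ty, tz, spin, claw
```

```bash
python3 -m handwheel '[{"tx":0.036,"ty":-0.045,"tz":0,"spin":0.07,"claw":-1},{"tx":0.072,"ty":-0.09,"tz":0,"spin":0.14,"claw":-1},{"tx":0.108,"ty":-0.135,"tz":0,"spin":0.21,"claw":-1},{"tx":0.144,"ty":-0.18,"tz":0,"spin":0.28,"claw":-1},{"tx":0.18,"ty":-0.225,"tz":0,"spin":0.345,"claw":-1}]'
```

```text
t: 0.72
position: [307.1, -311.5, 222.4]
tool_rot: [-3.141, -0.0, 0.004]
wrist_force: [0.1, -0.0, 1.0]
finger_gap: 1.002
```

```bash
python3 -m handwheel '[{"tx":0.018,"ty":-0.056,"tz":0,"spin":0,"claw":-1},{"tx":0.036,"ty":-0.111,"tz":0,"spin":0,"claw":-1},{"tx":0.054,"ty":-0.167,"tz":0,"spin":0,"claw":-1},{"tx":0.072,"ty":-0.222,"tz":0,"spin":0,"claw":-1},{"tx":0.09,"ty":-0.277,"tz":0,"spin":0,"claw":-1}]'; python3 -m handwheel '[{"tx":0,"ty":0,"tz":0.05,"spin":0,"claw":-1},{"tx":0,"ty":0,"tz":0.1,"spin":0,"claw":-1},{"tx":0,"ty":0,"tz":0.14,"spin":0,"claw":-1},{"tx":0,"ty":0,"tz":0.14,"spin":0,"claw":-1}]'
```

```text
t: 1.35
position: [395.2, -34.1, 222.6]
tool_rot: [3.141, -0.0, 0.007]
wrist_force: [0.2, -1.0, -0.2]
finger_gap: 1.001
t: 1.85
position: [392.9, -35.0, 80.4]
tool_rot: [-3.139, 0.007, 0.007]
wrist_force: [-0.5, 0.5, 0.8]
finger_gap: 1.001
```

```bash
python3 -m handwheel '[{"tx":0,"ty":0,"tz":0.03,"spin":0,"claw":-1},{"tx":0,"ty":0,"tz":0.06,"spin":0,"claw":-1},{"tx":0,"ty":0,"tz":0.07,"spin":0,"claw":-1},{"tx":0,"ty":0,"tz":0.07,"spin":0,"claw":-1}]'; python3 - <<'E'
from h import *
s=viewer.read_camera("side"); t=viewer.read_camera("top")
a=cv2.resize(s[120:260,150:400,::-1],(800,448)); cv2.imwrite("pics/c3.png",a)
print(monitor.state()["position"])
E
```

```text
t: 2.35
position: [395.4, -36.1, 13.2]
tool_rot: [3.141, -0.001, 0.007]
wrist_force: [0.4, -0.1, 0.8]
finger_gap: 0.998
[395.65844283 -36.12428168  13.62791037]
```

View pics/c3.png

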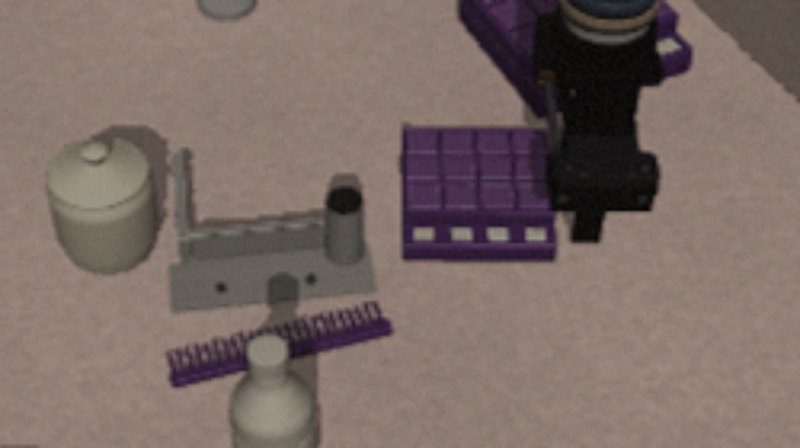

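The left fingertip is clear behind the tray's near face, about 10 px in the original picture. Next I'll push straight in until the tray bears on the post.

```bash
python3 -m handwheel '[{"tx":0.01,"ty":0,"tz":0,"spin":0,"claw":-1},{"tx":0.018,"ty":0,"tz":0,"spin":0,"claw":-1},{"tx":0.024,"ty":0,"tz":0.003,"spin":0,"claw":-1},{"tx":0.03,"ty":0,"tz":0.003,"spin":0,"claw":-1},{"tx":0.034,"ty":0,"tz":0.003,"spin":0,"claw":-1}]';python3 -m handwheel '[{"tx":0.002,"ty":0,"tz":0,"spin":0,"claw":-1},{"tx":0.004,"ty":0,"tz":0,"spin":0,"claw":-1}]'; python3 -m handwheel '[{"tx":0.002,"ty":0,"tz":0,"spin":0,"claw":-1},{"tx":0.002,"ty":0,"tz":0,"spin":0,"claw":-1}]'
```

```text
t: 3.08
position: [428.0, -35.0, 9.4]
tool_rot: [-3.141, 0.003, 0.007]
wrist_force: [-5.0, 1.3, 1.7]
finger_gap: 0.996
t: 3.32
position: [433.4, -35.6, 9.4]
tool_rot: [3.141, -0.0, 0.007]
wrist_force: [-2.6, 0.9, -0.4]
finger_gap: 0.999
t: 3.58
position: [435.9, -35.9, 9.5]
tool_rot: [3.141, -0.002, 0.007]
wrist_force: [-0.7, 1.3, -0.8]
finger_gap: 1.0
```

```bash
python3 -m handwheel '[{"tx":0.002,"ty":0,"tz":0,"spin":0,"claw":-1},{"tx":0.002,"ty":0,"tz":0,"spin":0,"claw":-1}]';python3 -m handwheel '[{"tx":0.002,"ty":0,"tz":0,"spin":0,"claw":-1},{"tx":0.002,"ty":0,"tz":0,"spin":0,"claw":-1}]'; python3 -c "
from h import *
im=viewer.read_camera('top');cv2.imwrite('pics/t4.png',im[:,:,::-1])
for c in purples(im): print(cv2.boundingRect(c),np.round(plane('top',np.array(cv2.boundingRect(c)[:2])[None],34)))"
```

```text
t: 3.82
position: [437.4, -35.7, 9.6]
tool_rot: [3.141, -0.001, 0.007]
wrist_force: [-1.0, 0.3, -0.4]
finger_gap: 0.999
t: 4.08
position: [438.0, -35.5, 9.6]
tool_rot: [-3.141, 0.002, 0.007]
wrist_force: [-4.3, -1.6, 0.7]
finger_gap: 0.997
(326, 245, 80, 74) [[ 483. -148.]]
(256, 212, 48, 38) [[571.  26.]]
```

```bash
python3 -m handwheel '[{"tx":0.002,"ty":0,"tz":0,"spin":0,"claw":-1},{"tx":0.002,"ty":0,"tz":0,"spin":0,"claw":-1}]'
```

```text
t: 4.38
position: [438.0, -35.1, 9.5]
tool_rot: [-3.14, 0.006, 0.007]
wrist_force: [-7.7, -4.3, 2.7]
finger_gap: 0.996
```

```bash
python3 -m handwheel '[{"tx":0.0028,"ty":0.0071,"tz":0,"spin":-0.05,"claw":-1},{"tx":0.006,"ty":0.014,"tz":0,"spin":-0.1,"claw":-1},{"tx":0.0095,"ty":0.0207,"tz":0,"spin":-0.15,"claw":-1},{"tx":0.0134,"ty":0.0273,"tz":0,"spin":-0.2,"claw":-1},{"tx":0.0175,"ty":0.0336,"tz":0,"spin":-0.25,"claw":-1}]'
cat >> h.py <<'E'
def rel(P=(583,18.8)):
    s=monitor.state(); p=s["position"]; y=s["tool_rot"][2]; d=np.array(P)-p[:2]; F=s["wrist_force"]
    X=np.array([np.cos(y),np.sin(y)]);Y=np.array([np.sin(y),-np.cos(y)])
    print("t%.2f yaw %.3f z %.1f post in tool (%.1f,%.1f) F tool (%.1f,%.1f) Fz %.1f"%(s["t"],y,p[2],d@X,d@Y,F[:2]@X,F[:2]@Y,F[2]))
def tray(im,z=33):
    # small tray: nearest purple to dock
    for c in purples(im):
        r=cv2.minAreaRect(plane("top",c.reshape(-1,2),z).astype(np.float32)); print(np.round(r[0],1),np.round(r[1],1),round(r[2],1))
E
python3 -c "
from h import *
rel();im=viewer.read_camera('top');cv2.imwrite('pics/t5.png',cv2.resize(im[130:300,180:400,::-1],(776,600)));tray(im)"
```

```text
t: 5.0
position: [455.5, -67.6, 9.3]
tool_rot: [-3.137, 0.006, 0.261]
wrist_force: [-6.1, 2.0, 1.6]
finger_gap: 1.003
t5.00 yaw 0.261 z 9.3 post in tool (145.5,-50.6) F tool (-5.4,-3.5) Fz 1.6
[ 389.1 -251.5] [155.5 137.2] 24.5
[536.1 -43.1] [ 98.7 116.9] 14.7
```

View pics/t5.png

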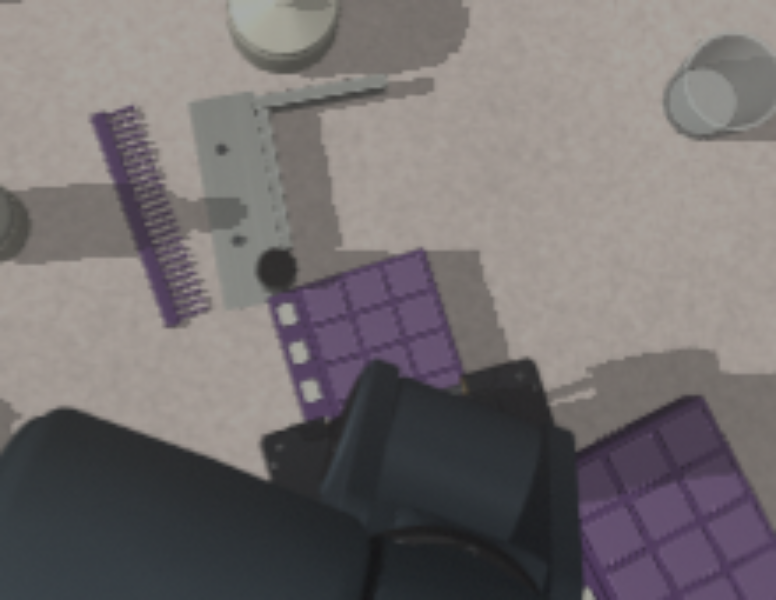

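The tray turns with the fingers and bears on the post near its ledge corner (post at crop (277,268), corner at (270,297)). I'll continue with the same arc.

```bash
python3 -m handwheel '[{"tx":0.0028,"ty":0.0071,"tz":0,"spin":-0.05,"claw":-1},{"tx":0.006,"ty":0.014,"tz":0,"spin":-0.1,"claw":-1},{"tx":0.0095,"ty":0.0207,"tz":0,"spin":-0.15,"claw":-1},{"tx":0.0134,"ty":0.0273,"tz":0,"spin":-0.2,"claw":-1},{"tx":0.0175,"ty":0.0336,"tz":0,"spin":-0.25,"claw":-1}]'
python3 -c "
from h import *
rel();im=viewer.read_camera('top');tray(im)"
```

```text
t: 5.68
position: [480.2, -95.7, 9.1]
tool_rot: [-3.135, 0.006, 0.512]
wrist_force: [-6.9, -0.4, 2.4]
finger_gap: 1.001
t5.67 yaw 0.512 z 9.1 post in tool (145.7,-49.5) F tool (-6.2,-3.0) Fz 2.4
[ 397.  -264.7] [156.6 107. ] 24.2
[551.9 -49.9] [ 98.  117.2] 31.5
```

```bash
python3 -m handwheel '[{"tx":0.0028,"ty":0.0071,"tz":0,"spin":-0.05,"claw":-1},{"tx":0.006,"ty":0.014,"tz":0,"spin":-0.1,"claw":-1},{"tx":0.0095,"ty":0.0207,"tz":0,"spin":-0.15,"claw":-1},{"tx":0.0134,"ty":0.0273,"tz":0,"spin":-0.2,"claw":-1},{"tx":0.0175,"ty":0.0336,"tz":0,"spin":-0.25,"claw":-1}]'
python3 -c "
from h import *
rel();im=viewer.read_camera('top');tray(im);cv2.imwrite('pics/t6.png',cv2.resize(im[130:300,180:400,::-1],(776,600)))
im=viewer.read_camera('side');cv2.imwrite('pics/s6.png',cv2.resize(im[120:260,150:400,::-1],(800,448)))"
```

```text
t: 6.35
position: [511.3, -117.4, 9.0]
tool_rot: [-3.134, 0.006, 0.764]
wrist_force: [-9.0, -4.1, 2.3]
finger_gap: 1.004
t6.35 yaw 0.764 z 9.0 post in tool (146.0,-48.8) F tool (-9.3,-3.2) Fz 2.3
[ 402.5 -280.4] [154.8  72.7] 25.1
[568.7 -54. ] [ 99.1 117.9] 46.3
```

View pics/t6.png

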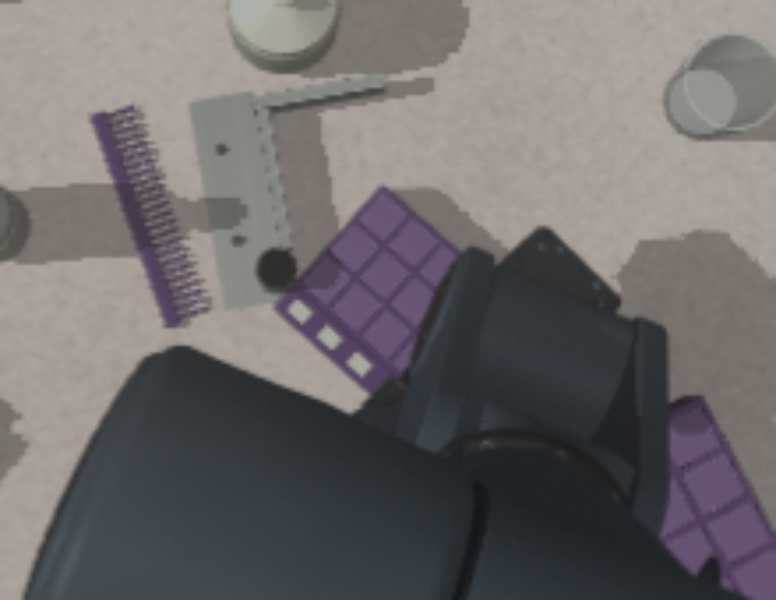

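At about 45° the tray still bears on the post at crop (277,268), with the ledge facing lower left. Continuing, easing the squeeze by about 1 mm.

```bash
python3 -m handwheel '[{"tx":0.0024,"ty":0.0071,"tz":0,"spin":-0.05,"claw":-1},{"tx":0.0054,"ty":0.014,"tz":0,"spin":-0.1,"claw":-1},{"tx":0.0087,"ty":0.0207,"tz":0,"spin":-0.15,"claw":-1},{"tx":0.0124,"ty":0.0273,"tz":0,"spin":-0.2,"claw":-1},{"tx":0.0165,"ty":0.0336,"tz":0,"spin":-0.25,"claw":-1}]'
python3 -c "
from h import *
rel();im=viewer.read_camera('top');tray(im)"
```

```text
t: 7.08
position: [548.3, -132.3, 9.3]
tool_rot: [-3.138, 0.004, 1.014]
wrist_force: [-8.1, -6.7, 1.1]
finger_gap: 0.999
t7.08 yaw 1.014 z 9.3 post in tool (146.6,-50.4) F tool (-10.0,-3.3) Fz 1.1
[ 419.3 -287.8] [130.6  45.2] 25.0
[586.7 -54.5] [100.  119.1] 64.1
```

```bash
python3 -m handwheel '[{"tx":0.0024,"ty":0.0071,"tz":0,"spin":-0.05,"claw":-1},{"tx":0.0054,"ty":0.014,"tz":0,"spin":-0.1,"claw":-1},{"tx":0.0087,"ty":0.0207,"tz":0,"spin":-0.15,"claw":-1},{"tx":0.0124,"ty":0.0273,"tz":0,"spin":-0.2,"claw":-1},{"tx":0.0165,"ty":0.0336,"tz":0,"spin":-0.25,"claw":-1}]'
python3 -c "
from h import *
rel();im=viewer.read_camera('top');tray(im);
a=cv2.resize(im[130:280,220:370,::-1],(600,600))
im=viewer.read_camera('side');b=cv2.resize(im[120:260,180:300,::-1],(200,233))
a=a[:, :600];a[:233,400:]=b;cv2.imwrite('pics/t7.png',a)"
```

```text
t: 7.75
position: [588.2, -137.5, 9.6]
tool_rot: [3.14, 0.004, 1.262]
wrist_force: [-4.3, -6.7, -0.4]
finger_gap: 0.997
t7.75 yaw 1.262 z 9.6 post in tool (147.4,-52.4) F tool (-7.7,-2.0) Fz -0.4
[604.4 -48.6] [ 98.5 118.9] 80.2
```

View pics/t7.png

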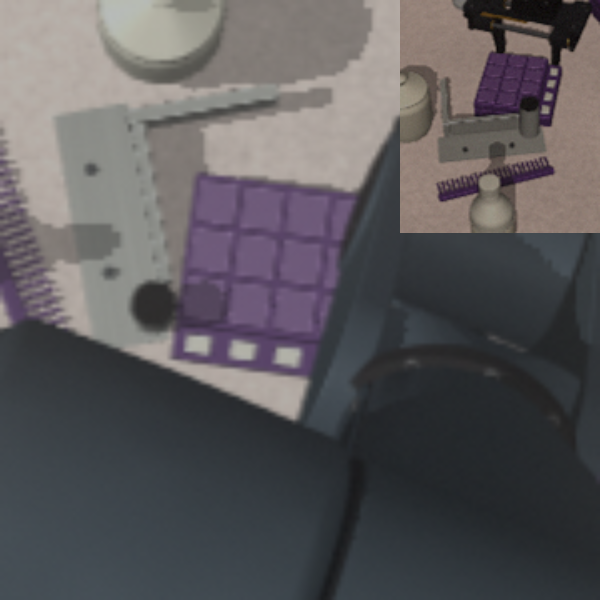

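The tray leads the tool at about 82° against 72°, still touching the post (crop (153,306)), flat, with its far corner at (197,175) clear of the stop. Continuing the arc.

```bash
python3 -m handwheel '[{"tx":0.0026,"ty":0.0071,"tz":0,"spin":-0.05,"claw":-1},{"tx":0.0056,"ty":0.014,"tz":0,"spin":-0.1,"claw":-1},{"tx":0.009,"ty":0.0207,"tz":0,"spin":-0.15,"claw":-1},{"tx":0.0128,"ty":0.0273,"tz":0,"spin":-0.2,"claw":-1},{"tx":0.0168,"ty":0.0336,"tz":0,"spin":-0.25,"claw":-1}]'
python3 -c "
from h import *
rel();im=viewer.read_camera('top');tray(im)"
```

```text
t: 8.48
position: [627.0, -132.4, 9.8]
tool_rot: [3.138, 0.005, 1.511]
wrist_force: [-1.6, -6.0, -0.6]
finger_gap: 0.999
t8.47 yaw 1.511 z 9.8 post in tool (148.3,-53.0) F tool (-6.0,-1.3) Fz -0.6
[618.8 -44.5] [119.  106.2] 6.7
```

```bash
python3 -m handwheel '[{"tx":0.0028,"ty":0.0071,"tz":0,"spin":-0.05,"claw":-1},{"tx":0.006,"ty":0.014,"tz":0,"spin":-0.1,"claw":-1},{"tx":0.0095,"ty":0.0207,"tz":0,"spin":-0.15,"claw":-1},{"tx":0.0126,"ty":0.026,"tz":0,"spin":-0.19,"claw":-1}]'
python3 -c "
from h import *
rel();im=viewer.read_camera('top');tray(im);
a=cv2.resize(im[130:280,220:370,::-1],(600,600))
im=viewer.read_camera('side');b=cv2.resize(im[120:260,180:300,::-1],(200,233))
a=a[:, :600];a[:233,400:]=b;cv2.imwrite('pics/t8.png',a)"
```

```text
t: 9.02
position: [652.9, -120.0, 9.7]
tool_rot: [3.14, 0.003, 1.7]
wrist_force: [-2.8, -4.7, -0.1]
finger_gap: 1.003
t9.03 yaw 1.700 z 9.7 post in tool (146.7,-51.4) F tool (-4.3,-3.4) Fz -0.1
[619.3 -35.7] [119.7  89. ] 7.2
```

View pics/t8.png

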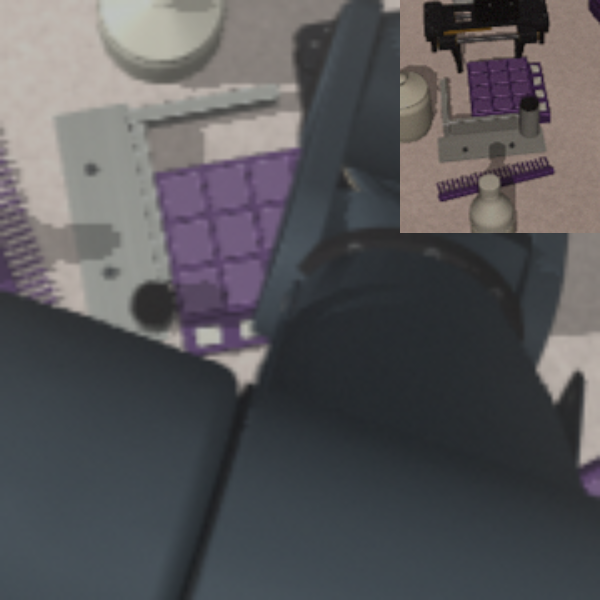

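The tray lies square along the rail, ledge to the front, about 30 mm short of the stop (tray back edge at crop (157,175)–(298,150), stop at (140,115)–(278,92)). Next: retreat, rise, and go round to the ledge side.

```bash
python3 -m handwheel '[{"tx":-0.015,"ty":0,"tz":0,"spin":0,"claw":-1},{"tx":-0.03,"ty":0,"tz":0,"spin":0,"claw":-1},{"tx":-0.03,"ty":0,"tz":-0.04,"spin":0,"claw":-1},{"tx":-0.03,"ty":0,"tz":-0.08,"spin":0,"claw":-1},{"tx":-0.03,"ty":0,"tz":-0.12,"spin":0,"claw":-1}]'
python3 -m handwheel '[{"tx":0,"ty":0,"tz":0,"spin":0.16,"claw":0},{"tx":0,"ty":0,"tz":0,"spin":0.32,"claw":0},{"tx":0,"ty":0,"tz":0,"spin":0.48,"claw":0},{"tx":0,"ty":0,"tz":0,"spin":0.64,"claw":0},{"tx":0,"ty":0,"tz":0,"spin":0.8,"claw":0}]'
python3 -m handwheel '[{"tx":0,"ty":0,"tz":0,"spin":0.16,"claw":0},{"tx":0,"ty":0,"tz":0,"spin":0.32,"claw":0},{"tx":0,"ty":0,"tz":0,"spin":0.48,"claw":0},{"tx":0,"ty":0,"tz":0,"spin":0.64,"claw":0},{"tx":0,"ty":0,"tz":0,"spin":0.76,"claw":0}]'
python3 -m handwheel '[{"tx":0,"ty":0,"tz":0,"spin":0,"claw":0}]'
```

```text
t: 9.75
position: [656.0, -149.3, 130.8]
tool_rot: [3.141, -0.0, 1.695]
wrist_force: [-0.4, -0.8, -1.0]
finger_gap: 0.999
t: 10.38
position: [656.1, -149.2, 129.7]
tool_rot: [3.141, -0.001, 0.89]
wrist_force: [0.7, 0.6, -1.1]
finger_gap: 0.538
t: 11.0
position: [656.1, -149.2, 129.7]
tool_rot: [-3.141, -0.001, 0.131]
wrist_force: [-0.2, 0.2, 0.6]
finger_gap: 0.498
t: 11.12
position: [656.0, -149.1, 129.7]
tool_rot: [-3.142, -0.001, 0.137]
wrist_force: [-0.5, 0.6, -0.7]
finger_gap: 0.496
```

```bash
python3 -m handwheel '[{"tx":-0.028,"ty":-0.025,"tz":0,"spin":0,"claw":0},{"tx":-0.055,"ty":-0.05,"tz":0,"spin":0,"claw":0},{"tx":-0.082,"ty":-0.075,"tz":0,"spin":0,"claw":0},{"tx":-0.109,"ty":-0.101,"tz":0,"spin":0,"claw":0},{"tx":-0.109,"ty":-0.101,"tz":0.03,"spin":0,"claw":0}]'
python3 -c "
from h import *
im=viewer.read_camera('side');cv2.imwrite('pics/s9.png',cv2.resize(im[120:260,150:350,::-1],(800,560)))"
```

```text
t: 11.75
position: [533.0, -62.0, 101.2]
tool_rot: [3.141, -0.002, 0.14]
wrist_force: [1.3, -0.6, -0.2]
finger_gap: 0.5
```

View pics/s9.png

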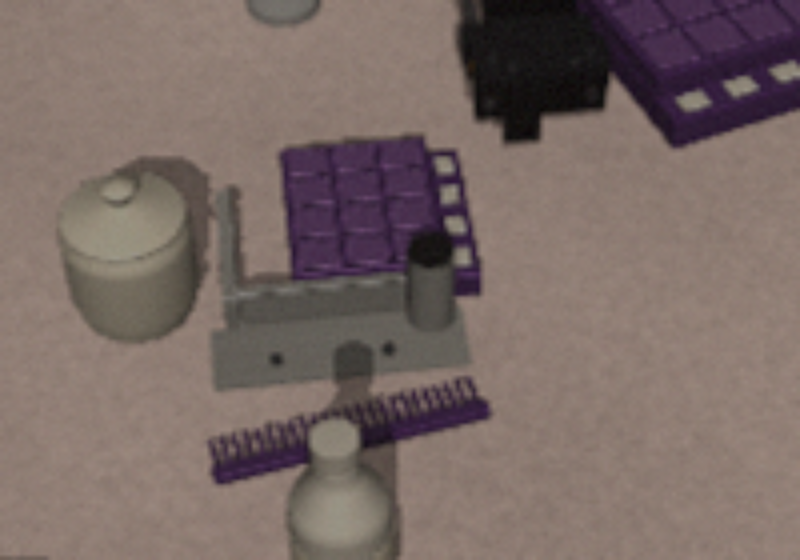

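Ledge faces the front (tabs at crop x 430–470, y 165–255), the tray is along the rail with an even gap to the stop, and the finger is clear of the ledge. Lower and push home.

```bash
python3 -m handwheel '[{"tx":0,"ty":0,"tz":0.04,"spin":0,"claw":0},{"tx":0,"ty":0,"tz":0.075,"spin":0,"claw":0},{"tx":0,"ty":0,"tz":0.09,"spin":0,"claw":0},{"tx":0,"ty":0,"tz":0.09,"spin":0,"claw":0}]'
python3 -m handwheel '[{"tx":0.005,"ty":0,"tz":0,"spin":0,"claw":0},{"tx":0.01,"ty":0,"tz":0,"spin":0,"claw":0},{"tx":0.016,"ty":0,"tz":0,"spin":0,"claw":0},{"tx":0.022,"ty":0,"tz":0,"spin":0,"claw":0},{"tx":0.028,"ty":0,"tz":0,"spin":0,"claw":0}]'
python3 -m handwheel '[{"tx":0.004,"ty":0,"tz":0,"spin":0,"claw":0},{"tx":0.008,"ty":0,"tz":0,"spin":0,"claw":0},{"tx":0.012,"ty":0,"tz":0,"spin":0,"claw":0}]'
python3 -c "
from h import *
rel()"
```

```text
t: 12.3
position: [533.9, -63.3, 9.0]
tool_rot: [-3.141, 0.001, 0.137]
wrist_force: [-0.6, 0.0, -0.2]
finger_gap: 0.505
t: 12.92
position: [558.5, -59.1, 9.8]
tool_rot: [-3.14, 0.007, 0.138]
wrist_force: [-7.0, -3.1, 5.8]
finger_gap: 0.501
t: 13.3
position: [570.3, -57.4, 9.8]
tool_rot: [-3.14, 0.007, 0.138]
wrist_force: [-6.4, -3.6, 6.0]
finger_gap: 0.504
t13.30 yaw 0.138 z 9.8 post in tool (23.1,-73.8) F tool (-6.8,2.6) Fz 6.0
```

```bash
python3 -m handwheel '[{"tx":0.003,"ty":0,"tz":-0.001,"spin":0,"claw":0},{"tx":0.006,"ty":0,"tz":-0.002,"spin":0,"claw":0},{"tx":0.009,"ty":0,"tz":-0.002,"spin":0,"claw":0}]'
python3 -c "
from h import *
rel()"
python3 -m handwheel '[{"tx":0.001,"ty":0,"tz":0,"spin":0,"claw":0},{"tx":0.002,"ty":0,"tz":0,"spin":0,"claw":0}]'
python3 -c "
from h import *
rel()"
```

```text
t: 13.68
position: [582.3, -56.2, 11.5]
tool_rot: [-3.141, 0.001, 0.137]
wrist_force: [-2.6, -0.6, 0.3]
finger_gap: 0.499
t13.68 yaw 0.137 z 11.5 post in tool (10.9,-74.2) F tool (-2.7,0.2) Fz 0.3
t: 13.92
position: [583.0, -56.2, 11.5]
tool_rot: [-3.141, 0.003, 0.137]
wrist_force: [-5.1, -2.5, 2.7]
finger_gap: 0.5
t13.93 yaw 0.137 z 11.5 post in tool (10.3,-74.3) F tool (-5.4,1.7) Fz 2.7
```

```bash
python3 -m handwheel '[{"tx":0.001,"ty":-0.001,"tz":-0.001,"spin":0,"claw":0},{"tx":0.001,"ty":-0.002,"tz":-0.001,"spin":0,"claw":0},{"tx":0.001,"ty":-0.003,"tz":-0.001,"spin":0,"claw":0},{"tx":0.001,"ty":-0.003,"tz":-0.001,"spin":0,"claw":0}]'
python3 -c "
from h import *
rel()
for n in('top','side'):
  im=viewer.read_camera(n);cv2.imwrite(f'pics/{n}10.png',im[:,:,::-1])
a=cv2.imread('pics/top10.png')[130:230,235:335];b=cv2.imread('pics/side10.png')[140:230,190:290]
cv2.imwrite('pics/c10.png',np.hstack([cv2.resize(a,(400,400)),cv2.resize(b,(400,400))]))"
```

```text
t: 14.42
position: [582.6, -54.1, 11.9]
tool_rot: [-3.142, 0.005, 0.137]
wrist_force: [-5.5, -5.6, -0.7]
finger_gap: 0.5
t14.43 yaw 0.137 z 11.9 post in tool (10.4,-72.2) F tool (-6.3,4.8) Fz -0.7
```

View pics/c10.png

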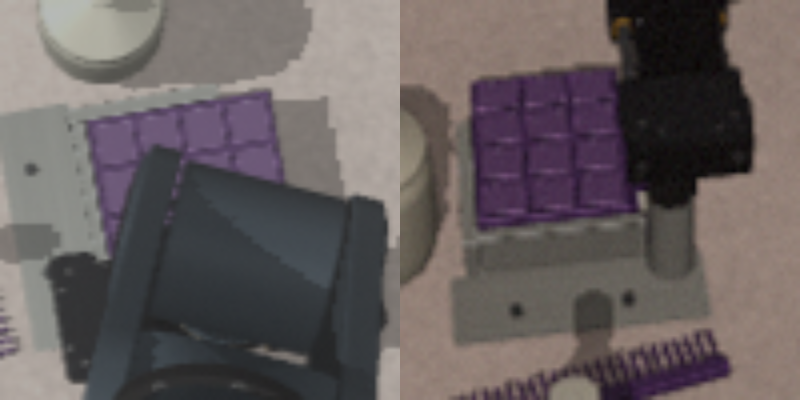

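```bash
python3 -c "
from h import *
im=cv2.imread('pics/top10.png')[:,:,::-1].copy()
h=cv2.cvtColor(im,cv2.COLOR_RGB2HSV).astype(int);
c,s=np.cos(.14),np.sin(.14)
W=lambda x,y,z:[583+c*x-s*y,18.8+s*x+c*y,z]
# sample HSV sat along dock y at given x (z=34) and along dock x at y
for x in(80,95,108):
  ys=np.arange(0,-40,-1.5);p=proj('top',[W(x,y,34) for y in ys])
  v=cv2.remap(h[:,:,1].astype(np.float32),p[:,0].astype(np.float32),p[:,1].astype(np.float32),1).ravel()
  m=(v[-8:].mean()+v[:4].mean())/2;i=np.argmax(v>m);print('x',x,'tray edge y',ys[i]+1.5*(v[i]-m)/(v[i]-v[i-1]),v.astype(int))
for y in(-50,-80,-100,-120):
  xs=np.arange(140,90,-1.5);p=proj('top',[W(x,y,34) for x in xs])
  v=cv2.remap(h[:,:,1].astype(np.float32),p[:,0].astype(np.float32),p[:,1].astype(np.float32),1).ravel()
  m=(v[-8:].mean()+v[:4].mean())/2;i=np.argmax(v>m);print('y',y,'tray edge x',xs[i]+1.5*(v[i]-m)/(v[i]-v[i-1]))
"
```

```text
x 80 tray edge y -13.662629008293152 [ 7  8  8  8  8  8  6  4  4 30 59 69 72 66 64 64 64 64 64 64 64 64 65 64
 60 47 40]
x 95 tray edge y -13.737590789794922 [ 7  8  8  8  8  8  8  8  7 31 59 70 73 67 64 63 63 63 63 63 64 64 64 64
 64 63 63]
x 108 tray edge y -14.165651738643646 [ 7  7  7  7  8  7  7  8 11 27 45 66 69 64 63 63 63 63 63 63 65 64 63 63
 63 64 63]
y -50 tray edge x 122.48942279815674
y -80 tray edge x 122.24735453724861
y -100 tray edge x 121.38701248168945
y -120 tray edge x 121.2313329577446
```

The tray edge sits at y≈-14 and x≈+121 to 122 in dock coordinates (targets -15 and 120, within calibration), so it is flush on both sides. Next, the press and hold.

```bash
python3 -m handwheel '[{"tx":0.001,"ty":0,"tz":0,"spin":0,"claw":0},{"tx":0.002,"ty":0,"tz":0,"spin":0,"claw":0},{"tx":0.003,"ty":0,"tz":0,"spin":0,"claw":0}]'
python3 -c "
from h import *
rel()"
python3 -m handwheel '[{"tx":0.002,"ty":0,"tz":0,"spin":0,"claw":0},{"tx":0.002,"ty":0,"tz":0,"spin":0,"claw":0}]'
python3 -c "
from h import *
rel()"
```

```text
t: 14.9
position: [582.7, -54.0, 11.8]
tool_rot: [-3.141, 0.012, 0.138]
wrist_force: [-12.5, -10.0, 5.6]
finger_gap: 0.504
t14.90 yaw 0.138 z 11.8 post in tool (10.3,-72.1) F tool (-13.8,8.2) Fz 5.6
t: 15.15
position: [582.7, -53.9, 11.8]
tool_rot: [-3.14, 0.016, 0.138]
wrist_force: [-14.8, -10.3, 5.9]
finger_gap: 0.503
t15.15 yaw 0.138 z 11.8 post in tool (10.4,-72.0) F tool (-16.1,8.2) Fz 5.9
```

Pressing at about 16 N, and the tray isn't moving. Hold for about 0.5 s, then back off straight and rise.

```bash
python3 -m handwheel '[{"tx":0,"ty":0,"tz":0,"spin":0,"claw":0},{"tx":0,"ty":0,"tz":0,"spin":0,"claw":0},{"tx":0,"ty":0,"tz":0,"spin":0,"claw":0},{"tx":0,"ty":0,"tz":0,"spin":0,"claw":0}]'
python3 -m handwheel '[{"tx":-0.004,"ty":0.001,"tz":0,"spin":0,"claw":0},{"tx":-0.008,"ty":0.002,"tz":0,"spin":0,"claw":0},{"tx":-0.02,"ty":0.003,"tz":0,"spin":0,"claw":0},{"tx":-0.045,"ty":0.003,"tz":0,"spin":0,"claw":0}]'
python3 -m handwheel '[{"tx":0,"ty":0,"tz":-0.05,"spin":0,"claw":0},{"tx":0,"ty":0,"tz":-0.1,"spin":0,"claw":0},{"tx":-0.03,"ty":0.05,"tz":-0.15,"spin":0,"claw":0},{"tx":-0.06,"ty":0.11,"tz":-0.18,"spin":0,"claw":0},{"tx":-0.09,"ty":0.17,"tz":-0.18,"spin":0,"claw":0}]'
python3 -m handwheel '[{"tx":-0.01,"ty":0.06,"tz":0,"spin":0,"claw":0},{"tx":-0.02,"ty":0.12,"tz":0,"spin":0,"claw":0},{"tx":-0.02,"ty":0.12,"tz":0,"spin":0,"claw":0}]'
python3 -c "
from h import *
for n in('top','side'):
  im=viewer.read_camera(n);cv2.imwrite(f'pics/{n}11.png',im[:,:,::-1])
  if n=='top': tray(im)
a=cv2.imread('pics/top11.png')[120:240,205:325];b=cv2.imread('pics/side11.png')[130:250,170:290]
cv2.imwrite('pics/c11.png',np.hstack([cv2.resize(a,(400,400)),cv2.resize(b,(400,400))]))"
```

```text
t: 15.65
position: [582.7, -53.9, 11.9]
tool_rot: [-3.14, 0.015, 0.138]
wrist_force: [-14.1, -10.8, 5.6]
finger_gap: 0.497
t: 16.15
position: [548.0, -62.1, 13.1]
tool_rot: [3.139, -0.005, 0.137]
wrist_force: [0.2, 0.6, 0.5]
finger_gap: 0.495
t: 16.77
position: [490.2, -218.5, 192.2]
tool_rot: [3.136, -0.006, 0.139]
wrist_force: [0.5, -0.9, -0.3]
finger_gap: 0.501
t: 17.15
position: [485.9, -343.8, 189.9]
tool_rot: [3.136, -0.004, 0.132]
wrist_force: [-0.4, 0.7, 0.3]
finger_gap: 0.501
[ 385.1 -242.1] [156.2 157.1] 25.0
[654.8 -45.5] [119.1 117.8] 7.9
```

View pics/c11.png

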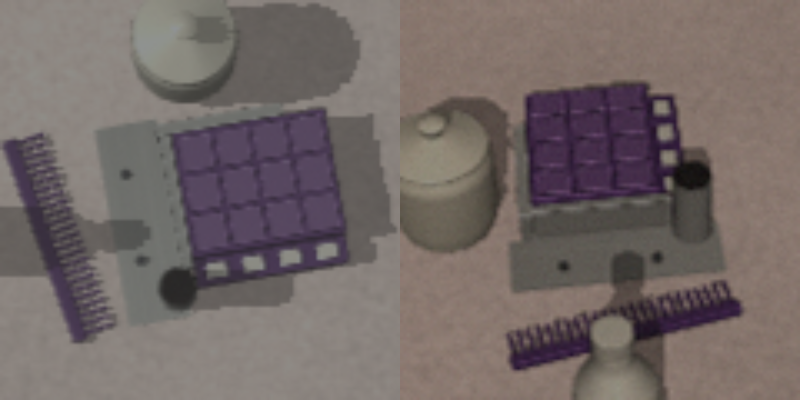

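Tray is home: centre measured at (654.8, -45.5) against (653, -47) expected, yaw 7.9° against 8°. The ledge faces the front, the comb, jar and bottle have not moved, and the arm is clear.

```bash
python3 -c "
from rig import robot
print(robot.finish_job())"
```

```text
the job is handed in; nothing more can be done
None
```

I turned the small purple tray a quarter turn anticlockwise about the post and parked it in the corner, ledge facing the open front, then handed the job in at about 17 s. No verdict was reported.

- **Turn:** I pushed with both open fingers on the tray's outer face, swinging in an arc about the post with a 5–10 N squeeze. The picture at about 45° showed the tray bearing on the post.
- **Parking:** I pushed it in from the ledge side and nudged it against the rail. I then pressed it on the back stop at about 14–16 N for roughly 0.75 s before backing off and raising the arm clear.
- **Final position:** The tray measured about 2 mm from the nominal parked centre in each axis, within calibration error. Its yaw was 7.9° against the dock's 8°. It looked flush with both the rail and the stop.
- **Other objects:** The comb, jar and bottle look undisturbed in the last pictures. The larger purple tray measured within 0.5 mm of where it started. I did not recheck the cup's position at the end, but the arm stayed away from it.

Some things were not quite clean:
- During the second half of the turn the tray ran up to 10° ahead of the fingers and slid back an estimated 20 mm along the post.
- The fingers briefly pushed down on the ledge edge with about 6 N while sliding it in, and again during the final press.
- The measured back edge read 1–2 mm past the stop face and about 1° skewed. I put that down to measurement error.

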